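# Index the revolving spout caddy to the next pourer and lock it

## Task

The revolving spout caddy is locked by a toggle clamp: swing the clamp's upright handle outward, away from the caddy, to free it. Then push the caddy round by one click, in whichever direction brings the pourer with the bent spout into the front place at the base plate's tongue, and push the clamp handle back upright so that its foot drops fully home in the caddy's notched rim. The pourer and the ball-topped stopper must stay standing in their pockets, and the cup, dish and shaker beside the base are to be left alone.

Things in the scene. Friction and masses are not known exactly. Their poses are not given: they have to be found in the camera images.
- caddy_base: Fixed aluminium base plate, 260 mm (x) by 340 mm (y, from -130 to +210) and 12 mm thick, that carries the caddy and the clamp. Origin on the table on the caddy's upright turning axis. Its -x axis points to the front: there a 50 mm wide tongue with a dark rib runs out to 180 mm from the axis. Its +y axis points to the clamp. It varies in position and yaw.
- caddy (a joint): Turn of the grey revolving caddy about the upright axis through the base's origin, rad, counterclockwise from above positive, 0 at the start. Five clicks (detents) a turn, one every 1.2566 rad (72 deg), pull it into place from either side with up to 0.25 N m. Its rim (radius 114 mm, top 42 mm above the table) has five 20 mm notches, one under the clamp's foot at each click.
- pocket (a point): Floor centre (30 mm above the table) of the empty pocket, at the front at the start; turns with the caddy. There are five such white round pockets (outside 40, inside 33 mm across, rims 70 mm above the table), centres 68 mm from the axis, in the base's frame at 180 (this one), 252, 324, 36 and 108 deg from its +x axis, plus the joint value.
- hub (a point): Centre of the push arms, on the turning axis 165 mm above the table. From the central column five bare level steel arms, 12 mm thick, reach out to 85 mm from the axis and end in 18 mm black balls. They point midway between the pockets: at 216, 288, 0, 72 and 144 deg from base +x, plus the joint value. The pourer's top is 25 mm below the arms' underside.
- front (a point): Front place: the point on the caddy's floor level (30 mm above the table), 68 mm from the turning axis towards the tongue (base -x), where the centre of the front pocket stands.
- clamp (a joint): Swing of the toggle clamp, rad: 0 closed (handle upright, foot down in a rim notch, caddy locked), growing as the handle swings outward (base +y) and the foot lifts; stops at 0.95. Stays where left (friction 0.2 N m). The foot, 65 mm inward of the hinge, clears the rim above 0.35 rad. Off a click, the foot lands on the rim and the clamp stays about 0.2 rad open.
- clamp_hinge (a point): Hinge of the clamp, fixed on the base 170 mm from the turning axis along base +y, 55 mm above the table; the hinge axis is parallel to base x.
- clamp_tip (a point): Top end of the clamp's handle, on its centreline, 115 mm from the hinge (170 mm above the table when closed). The handle is a round black grip 20 mm thick over its upper 75 mm.
- pourer: Blue plastic bottle pourer with a bent steel spout, 104 mm tall, standing loose in the pocket on one side of the front pocket (which side varies). Plug 28 mm thick, flange 38 mm across 45 mm up. Origin at the centre of its underside, z up, spout bending to its x. This one must come to the front.
- stopper: Blue plastic bottle stopper with a round ball top (30 mm), 83 mm tall, same plug and flange, standing loose in the pocket on the other side of the front pocket. Origin at the centre of its underside.
- cup: Bystander: clear polycarbonate measuring cup, 84 mm across, 95 mm tall, upright; origin under its centre.
- dish: Bystander: white enamel salt-rim dish, 130 mm across, 22 mm tall; origin under its centre.
- shaker: Bystander: steel cobbler shaker, 82 mm across, 196 mm tall, upright; origin under its centre.
Mind the look-alikes: they are no part of the job. What is shaped like the pourer but brown, green or turquoise is not meant.

How it is judged:
On the way, in this order (a step that is already met when the one before it is completed fails the run):
1. the clamp is swung open (more than 0.4 rad) with the caddy still at its starting click (value of joint clamp above 0.4 rad and value of joint caddy between -0.2 and 0.2 rad), for 0.1 s.
2. with the clamp still open, the caddy rests one click on, the bent-spout pourer at the front place ((value of joint caddy between 1.18664 and 1.32664 rad or value of joint caddy between -1.32664 and -1.18664 rad) and horizontal distance between pourer and front below 0.015 m and value of joint clamp above 0.3 rad and velocity of joint caddy between -0.1 and 0.1 rad/s), for 0.2 s.
3. the clamp is closed again, its foot home in the notch (value of joint clamp below 0.08 rad and (value of joint caddy between 1.18664 and 1.32664 rad or value of joint caddy between -1.32664 and -1.18664 rad) and horizontal distance between pourer and front below 0.015 m), for 0.2 s.
At the end, for the whole second after the job is handed in: The caddy rests one click from its start (72 deg within 0.07 rad), the bent-spout pourer within 15 mm horizontally of the front place; the clamp is closed (below 0.08 rad); pourer and stopper stand in their pockets (tilt under 0.25 rad, undersides below 45 mm) (all of step 3 and angle between each of pourer, stopper's own z axis and vertical below 0.25 rad and height (world z) of each of pourer, stopper below 0.045 m and velocity of joint caddy between -0.1 and 0.1 rad/s); the robot touches nothing.
It fails at once if the pourer or the stopper is lifted out of its pocket or knocked over (not (angle between pourer's own z axis and vertical below 0.5 rad) or not (height (world z) of pourer below 0.06 m) or not (angle between stopper's own z axis and vertical below 0.5 rad) or not (height (world z) of stopper below 0.06 m)).
It fails at once if the cup is moved more than 30 mm (distance of cup from where it was at the start of the episode above 0.03 m).
It fails at once if the dish is moved more than 30 mm (distance of dish from where it was at the start of the episode above 0.03 m).
It fails at once if the shaker is moved more than 30 mm (distance of shaker from where it was at the start of the episode above 0.03 m).
It also fails if it takes over 58 s, if anything falls off the work surface, if the arm or the gripper's body presses on something with over 40 N, if the wrist force passes 120 N, or if a joint passes its speed limit or range.

## Robot

A 6-joint arm with a two-finger parallel gripper is mounted at the origin on the work surface. World frame = base frame: x ahead of the robot, y to its left, z up, the work surface at z = 0. Lengths are in m, angles in rad, forces in N, time in s.
With the tool pointing down it reaches from about 0.275 to 0.75 m from the base axis. Payload 10.2 kg.
Tool frame: the origin (TCP) lies between the finger pads; the fingertips stand 25 mm ahead of it and the grasp point (between the pads) lies 6 mm ahead of it (r.finger_overhang is the distance from the TCP to the fingertips, in m); z points along the fingers, y is the line along which they close (so a half turn about z gives the same grasp; the last joint's range is limited). The gripper opens to 85 mm and grips with 20 to 120 N. Pads are 22 mm wide; open, the fingers measure 114 mm over their backs; the gripper's body (76 mm by 85 mm) begins 54 mm behind the grasp point. The pads swing forward as they close: fully open they stand 13 mm farther back than shut.
Start: joints at [0.927, 0.313, 1.498, -0, 1.331, -0.223], TCP at [0.214, 0.479, 0.256] pointing down, gripper open.
Joint ranges: [-2.94, 2.94], [-0.97, 2.17], [0.19, 2.56], [-1.23, 4.37], [0.02, 3.11], [-2.88, 2.88]. Speed limits (rad/s): [2.39, 2.39, 3.01, 3.14, 3.14, 3.14].

## Interface

Orientations are given as [roll, pitch, yaw] about the fixed x, y, z axes, in that order (R = Rz(yaw) Ry(pitch) Rx(roll)).
In Python, from bench import r, vision, workorder gives the robot as it stands. The module is installed in compiled form; this text tells all that it offers.
- The arm moves only by the tool jog_arm, never from a script. Its argument "motion" is a list of rows, each an object of numbers: "hand": the finger opening in mm, from 0 to 85.4; "tx", "ty", "tz": the shift along the world's x, y, z in mm; "twist": the turn about the world's z in rad. A call has 1 to 8 rows; each row is the pose to reach, as a shift and turn from the pose commanded when the call began; what a row does not reach only later rows make up. A row lasts 1/10 s, in which the tool goes at most 50 mm and 8.59 degrees, less where a joint would pass 70% of its speed; a pose out of reach is approached as far as the arm can. A call with a gripper value outside its range is refused whole. The fingers move at their own pace and stop on an object; the grip force is fixed at half the most. Time passes only in rows, so rows that repeat a pose let the fingers close. It gives the time, the measured TCP pose, the force, the opening and the grip force at its end, in the units of the state.
- r.get_obs(): the state, without advancing time (a new reading comes with each control period).
- vision.camera(name): name is "side" or "top" or "wrist"; returns a dict with "color" (400x640x3 uint8, red, green, blue), "fx", "fy", "cx", "cy" (pixels), "pose" (4x4, takes a point from camera to world coordinates). Camera axes: x right, y down, z forward; pixel columns grow to the right and rows downward; lengths in m; the calibration is good to about 2 mm. A picture is of the moment at which its call begins. There is no depth.
- workorder.hand_in(): hands the job in; it is judged then, once.
The state is a dict: "clock": time; "q": joint angles; "joint_vel": joint speeds; "joint_efforts": joint torques, N m; "ee_pos": TCP position; "ee_rot": TCP orientation; "wrist_force": force on the tool from outside, world axes, zero at the start; "ft_torque": the same for the moment, N m; "grip_width": finger opening in m; "grip_force": force on a finger pad.
Only numpy, scipy, OpenCV 4.12 (cv2) and the standard library are available. Lean on these libraries where they do the work, as an engineer would, in place of code of your own. Each camera call takes 0.05 s, during which the arm holds its last target. There are 200 camera calls.

## Working session

There is one attempt and no reset: what is moved stays moved. The work goes in short steps, Python scripts to look and compute and a tool call to move; the robot and the scene stay as the last step left them, time stands still between calls to the robot, and variables do not carry over. Pictures are saved under pics/ and viewed, at most 10 in all, crops included, and the job is handed in when it is done.

Besides the shell and the picture viewer there is one more tool, called after "Emit:" as name([rows], argument=value, ...), one row to a line, values as JSON. jog_arm: Moves the arm, as the interface text tells. Its arguments: {"type":"object","properties":{"motion":{"type":"array","items":{"type":"object","properties":{"hand":{"type":"number"},"tx":{"type":"number"},"ty":{"type":"number"},"tz":{"type":"number"},"twist":{"type":"number"}}}}},"required":["motion"]}

```bash
mkdir -p pics; cat > h.py <<'E'
import numpy as np, cv2, pickle
from bench import r, vision, workorder
def snap(n,f):
    c=vision.camera(n); cv2.imwrite(f'pics/{f}.png',c['color'][:,:,::-1]); pickle.dump(c,open(f'pics/{f}.pkl','wb')); return c
def load(f): return pickle.load(open(f'pics/{f}.pkl','rb'))
def ray(c,u,v,z):
    d=c['pose'][:3,:3]@np.array([(u-c['cx'])/c['fx'],(v-c['cy'])/c['fy'],1]); o=c['pose'][:3,3]
    return o+d*(z-o[2])/d[2]
def proj(c,p):
    q=c['pose'][:3,:3].T@(np.array(p)-c['pose'][:3,3]); return [c['fx']*q[0]/q[2]+c['cx'],c['fy']*q[1]/q[2]+c['cy']]
E
python3 - <<'E'
from h import *
for n in('top','side'):
    c=snap(n,n+'0'); print(n,c['pose'].round(3).tolist(),c['fx'],c['cx'],c['cy'])
o=r.get_obs(); print(o['clock'],o['ee_pos'],o['ee_rot'],r.finger_overhang)
E
```

```text
top [[-0.013, -0.997, 0.076, 0.488], [-1.0, 0.013, -0.002, -0.074], [0.001, -0.076, -0.997, 1.144], [0.0, 0.0, 0.0, 1.0]] 458.0637498540587 317.61449145065035 201.97257279248274
side [[0.709, -0.518, 0.477, 0.081], [-0.705, -0.537, 0.463, -0.562], [0.016, -0.665, -0.747, 0.89], [0.0, 0.0, 0.0, 1.0]] 441.0845409797773 321.4681142985375 202.9221957969823
0.1 [0.21433956 0.47902182 0.25579042] [-3.14045429e+00 -2.49251673e-04  2.72078700e+00] 0.025
```

View pics/top0.png

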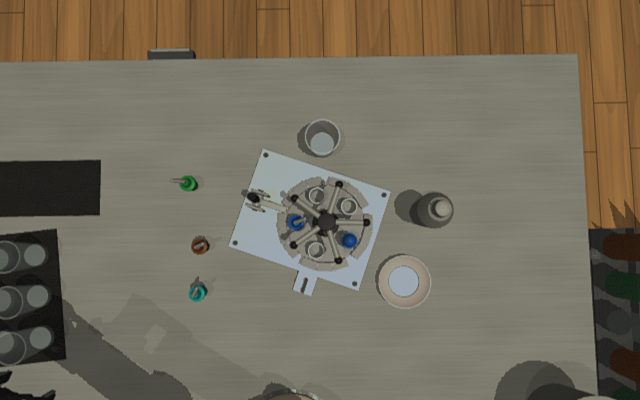

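View pics/side0.png

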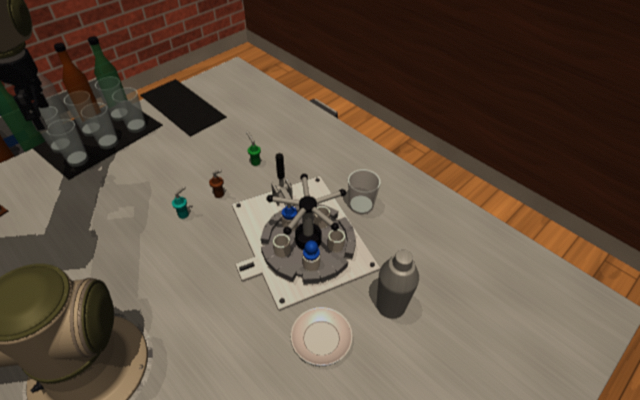

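The top view shows the plate with corners near (264,149), (390,192), (358,290) and (231,247), and the tongue at (304,283). The pourer is at (296,222), the stopper at (349,240), the clamp at (253,198), and the arm balls at (339,184), (367,222), (338,260), (294,245) and (297,204). The side view shows the handle tip at (280,156).

```bash
python3 - <<'E'
from h import *
c=load('top0'); s=load('side0'); im=c['color']
# refine ball centres: dark blobs near the seen places
B=[]
for u,v in [(339,184),(367,222),(338,260),(294,245),(297,204)]:
    g=im[v-6:v+7,u-6:u+7].max(2); m=(g<60); ys,xs=np.nonzero(m); B.append(ray(c,u-6+xs.mean(),v-6+ys.mean(),.165)[:2])
B=np.array(B); ctr=B.mean(0); a=np.arctan2(*(B-ctr).T[::-1]); print('hub',ctr,'rad',np.linalg.norm(B-ctr,axis=1))
for off in [0]:
    d=np.degrees(a); print('ang mod 72',d%72, d)
# plate
g=cv2.cvtColor(im,cv2.COLOR_RGB2HSV); m=((im.min(2)>150)).astype(np.uint8)
m[:140]=0;m[300:]=0;m[:,:225]=0;m[:,395:]=0
m=cv2.morphologyEx(m,cv2.MORPH_OPEN,np.ones((15,15)))
p=cv2.findNonZero(m); rect=cv2.boxPoints(cv2.minAreaRect(p)); print(rect)
W=np.array([ray(c,*q,.012)[:2] for q in rect]); print(W, [np.linalg.norm(W[i]-W[i-1]) for i in range(4)],[np.degrees(np.arctan2(*(W[i]-W[i-1])[::-1])) for i in range(4)])
E
```

```text
hub [ 0.51936879 -0.09282759] rad [0.08668077 0.08585298 0.08488148 0.08535348 0.08451299]
ang mod 72 [52.30146176 53.24919744 52.88173608 52.16533234 54.83525558] [ -19.69853824  -90.75080256 -163.11826392  124.16533234   54.83525558]
[[228.4132  245.40466]
 [262.6503  148.09918]
 [390.06195 192.9292 ]
 [355.82486 290.23468]]
[[ 0.46947142  0.14497122]
 [ 0.7106968   0.05983536]
 [ 0.59404927 -0.25601393]
 [ 0.35640849 -0.16643963]] [np.float64(0.33130038346440827), np.float64(0.25580812212457493), np.float64(0.336700780926238), np.float64(0.2539619996167102)] [np.float64(70.04572203470237), np.float64(-19.439505429828973), np.float64(-110.26988762548497), np.float64(159.34699357027398)]
```

Emit:
jog_arm([
  {"hand": 0, "tx": 35, "ty": -36, "twist": -0.149},
  {"hand": 0, "tx": 70, "ty": -72, "twist": -0.298},
  {"hand": 0, "tx": 105, "ty": -108, "twist": -0.447},
  {"hand": 0, "tx": 140, "ty": -144, "twist": -0.596},
  {"hand": 0, "tx": 175, "ty": -180, "twist": -0.745},
  {"hand": 0, "tx": 210, "ty": -216, "twist": -0.894},
  {"hand": 0, "tx": 245, "ty": -252, "twist": -1.043},
  {"hand": 0, "tx": 280, "ty": -288, "twist": -1.192},
])

```text
schema error: expected keys hand, tx, ty, tz, twist
```

Emit:
jog_arm([
  {"hand": 0, "tx": 35, "ty": -36, "tz": 0, "twist": -0.149},
  {"hand": 0, "tx": 70, "ty": -72, "tz": 0, "twist": -0.298},
  {"hand": 0, "tx": 105, "ty": -108, "tz": 0, "twist": -0.447},
  {"hand": 0, "tx": 140, "ty": -144, "tz": 0, "twist": -0.596},
  {"hand": 0, "tx": 175, "ty": -180, "tz": 0, "twist": -0.745},
  {"hand": 0, "tx": 210, "ty": -216, "tz": 0, "twist": -0.894},
  {"hand": 0, "tx": 245, "ty": -252, "tz": 0, "twist": -1.043},
  {"hand": 0, "tx": 280, "ty": -288, "tz": 0, "twist": -1.192},
])

```text
clock: 0.9
ee_pos: [0.4944, 0.1906, 0.2561]
ee_rot: [-3.141, -0.0, 1.522]
wrist_force: [0.5, 1.7, -0.1]
grip_width: -0.0002
grip_force: 0.0
```

Emit:
jog_arm([
  {"hand": 0, "tx": 17, "ty": -40, "tz": 0, "twist": -0.1},
  {"hand": 0, "tx": 34, "ty": -80, "tz": 0, "twist": -0.2},
  {"hand": 0, "tx": 51, "ty": -120, "tz": 0, "twist": -0.29},
  {"hand": 0, "tx": 68, "ty": -161, "tz": 0, "twist": -0.29},
  {"hand": 0, "tx": 68, "ty": -161, "tz": -40, "twist": -0.29},
  {"hand": 0, "tx": 68, "ty": -161, "tz": -40, "twist": -0.29},
])

```text
clock: 1.5
ee_pos: [0.5595, 0.0307, 0.2118]
ee_rot: [-3.132, 0.002, 1.237]
wrist_force: [-0.5, 0.8, -0.1]
grip_width: -0.0001
grip_force: 0.0
```

```bash
python3 - <<'E'
from h import *
s=snap('side','side1'); w=snap('wrist','wrist1')
a=s['color'][90:290,200:420]; cv2.imwrite('pics/c1.png',np.hstack([cv2.resize(a,None,fx=1.8,fy=1.8)[:,:,::-1],cv2.resize(w['color'],(400,360))[:,:,::-1]]))
for rr in(0,): 
    O=np.array([.519,-.093,0]);W=np.array([.332,.943,0]); print(proj(s,O+.17*W+[0,0,.17]),proj(w,O+.17*W+[0,0,.17]))
E
```

```text
[np.float64(278.47891441093515), np.float64(155.09323787263293)] [np.float64(321.09208080200295), np.float64(174.742155420541)]
```

View pics/c1.png

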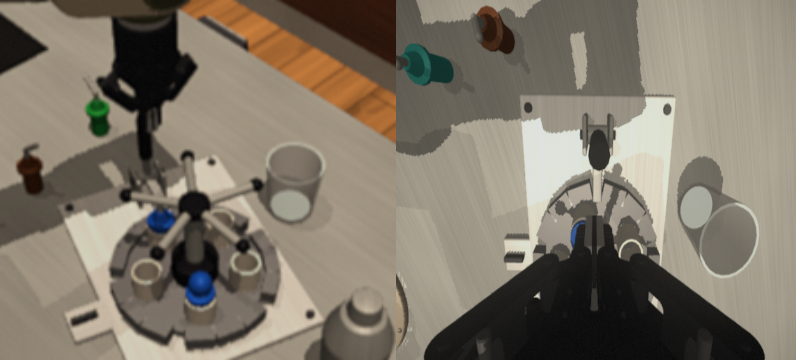

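The wrist view shows the handle straight ahead of the closed fingers at crop (599,150), so they are aligned. Next I descend and push outward.

Emit:
jog_arm([
  {"hand": 0, "tx": 0, "ty": 0, "tz": -35, "twist": 0},
  {"hand": 0, "tx": 0, "ty": 0, "tz": -66, "twist": 0},
  {"hand": 0, "tx": 3, "ty": 9, "tz": -66, "twist": 0},
  {"hand": 0, "tx": 6, "ty": 18, "tz": -66, "twist": 0},
  {"hand": 0, "tx": 10, "ty": 28, "tz": -66, "twist": 0},
  {"hand": 0, "tx": 13, "ty": 38, "tz": -66, "twist": 0},
  {"hand": 0, "tx": 16, "ty": 46, "tz": -66, "twist": 0},
  {"hand": 0, "tx": 16, "ty": 46, "tz": -66, "twist": 0},
])

```text
clock: 2.4
ee_pos: [0.5779, 0.0787, 0.1509]
ee_rot: [3.14, -0.001, 1.24]
wrist_force: [1.1, -0.1, -0.1]
grip_width: -0.0002
grip_force: 0.0
```

Emit:
jog_arm([
  {"hand": 0, "tx": 3, "ty": 8, "tz": 0, "twist": 0},
  {"hand": 0, "tx": 6, "ty": 16, "tz": 0, "twist": 0},
  {"hand": 0, "tx": 9, "ty": 24, "tz": 0, "twist": 0},
  {"hand": 0, "tx": 9, "ty": 24, "tz": 0, "twist": 0},
  {"hand": 0, "tx": 9, "ty": 24, "tz": 0, "twist": 0},
])

```text
clock: 2.9
ee_pos: [0.5864, 0.1018, 0.1503]
ee_rot: [3.141, -0.001, 1.239]
wrist_force: [1.1, 0.1, 0.8]
grip_width: -0.0001
grip_force: 0.0
```

```bash
python3 - <<'E'
from h import *
s=snap('side','side2'); w=snap('wrist','wrist2')
a=s['color'][90:290,200:420]; cv2.imwrite('pics/c2.png',np.hstack([cv2.resize(a,None,fx=1.8,fy=1.8)[:,:,::-1],cv2.resize(w['color'],(400,360))[:,:,::-1]]))
E
```

```text
(no output)
```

View pics/c2.png

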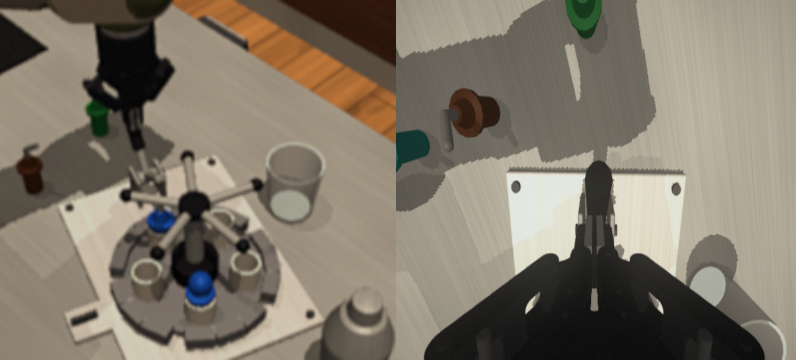

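The handle has swung clearly outward: its tip is at wrist crop (599,165), over the plate's far edge, about 0.65 rad. I retreat up and go to the arm at base 216°.

Emit:
jog_arm([
  {"hand": 36, "tx": -3, "ty": -9, "tz": 20, "twist": 0},
  {"hand": 36, "tx": -5, "ty": -14, "tz": 65, "twist": 0},
  {"hand": 36, "tx": -10, "ty": -25, "tz": 100, "twist": -0.1},
  {"hand": 36, "tx": -30, "ty": -60, "tz": 106, "twist": -0.24},
  {"hand": 36, "tx": -50, "ty": -100, "tz": 106, "twist": -0.38},
  {"hand": 36, "tx": -70, "ty": -140, "tz": 106, "twist": -0.52},
  {"hand": 36, "tx": -90, "ty": -175, "tz": 106, "twist": -0.66},
  {"hand": 36, "tx": -126, "ty": -213, "tz": 106, "twist": -0.8},
])

```text
clock: 3.8
ee_pos: [0.4613, -0.1114, 0.2563]
ee_rot: [3.141, -0.001, 0.433]
wrist_force: [-0.3, -0.5, -0.3]
grip_width: 0.0359
grip_force: 0.0
```

Emit:
jog_arm([
  {"hand": 36, "tx": 0, "ty": 0, "tz": 0, "twist": -0.15},
  {"hand": 36, "tx": 0, "ty": 0, "tz": 0, "twist": -0.15},
  {"hand": 36, "tx": 0, "ty": 0, "tz": 0, "twist": -0.15},
])

```text
clock: 4.1
ee_pos: [0.4622, -0.1097, 0.2564]
ee_rot: [3.142, -0.001, 0.293]
wrist_force: [0.9, -0.9, -0.5]
grip_width: 0.0356
grip_force: 0.0
```

```bash
python3 - <<'E'
from h import *
s=snap('side','side3'); w=snap('wrist','wrist3')
a=s['color'][90:290,200:420]; cv2.imwrite('pics/c3.png',np.hstack([cv2.resize(a,None,fx=1.8,fy=1.8)[:,:,::-1],cv2.resize(w['color'],(400,360))[:,:,::-1]]))
print(r.get_obs()['ee_pos'],r.get_obs()['ee_rot'])
E
```

```text
[ 0.46229383 -0.10930669  0.25625147] [-3.14148622e+00 -1.40951204e-04  2.92960283e-01]
```

View pics/c3.png

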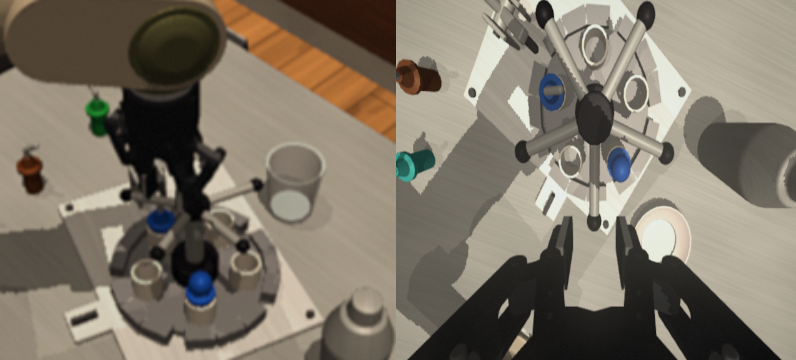

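The arm is vertical and centred between the fingers (crop 594,180), with the hub at (595,112). I'll straddle it and compute the arc.

```bash
python3 - <<'E'
import numpy as np
r=59;a0=np.radians(196.2)
for k in range(0,17):
    t=k*1.30/16; print(k,round(t,3),(1000*0+r*(np.cos(a0+t)-np.cos(a0))).round(1),(r*(np.sin(a0+t)-np.sin(a0))).round(1))
E
```

```text
0 0.0 0.0 0.0
1 0.081 1.5 -4.5
2 0.163 3.4 -8.9
3 0.244 5.6 -13.2
4 0.325 8.2 -17.2
5 0.406 11.1 -21.0
6 0.488 14.3 -24.6
7 0.569 17.8 -27.9
8 0.65 21.5 -30.9
9 0.731 25.5 -33.6
10 0.812 29.6 -36.0
11 0.894 34.0 -38.0
12 0.975 38.5 -39.7
13 1.056 43.1 -41.0
14 1.137 47.8 -41.9
15 1.219 52.6 -42.4
16 1.3 57.4 -42.5
```

Emit:
jog_arm([
  {"hand": 36, "tx": 0, "ty": 0, "tz": -40, "twist": 0},
  {"hand": 36, "tx": 0, "ty": 0, "tz": -86, "twist": 0},
  {"hand": 36, "tx": 0, "ty": 0, "tz": -86, "twist": 0},
  {"hand": 18, "tx": 0, "ty": 0, "tz": -86, "twist": 0},
  {"hand": 18, "tx": 0, "ty": 0, "tz": -86, "twist": 0},
  {"hand": 18, "tx": 0, "ty": 0, "tz": -86, "twist": 0},
])

```text
clock: 4.8
ee_pos: [0.4628, -0.1102, 0.1722]
ee_rot: [3.139, -0.002, 0.29]
wrist_force: [-0.2, -0.3, 0.8]
grip_width: 0.0177
grip_force: 0.0
```

Emit:
jog_arm([
  {"hand": 18, "tx": 1.5, "ty": -4.5, "tz": 0, "twist": 0.08},
  {"hand": 18, "tx": 3.4, "ty": -8.9, "tz": 0, "twist": 0.16},
  {"hand": 18, "tx": 5.6, "ty": -13.2, "tz": 0, "twist": 0.24},
  {"hand": 18, "tx": 8.2, "ty": -17.2, "tz": 0, "twist": 0.325},
  {"hand": 18, "tx": 11.1, "ty": -21, "tz": 0, "twist": 0.41},
  {"hand": 18, "tx": 14.3, "ty": -24.6, "tz": 0, "twist": 0.49},
  {"hand": 18, "tx": 17.8, "ty": -27.9, "tz": 0, "twist": 0.57},
  {"hand": 18, "tx": 21.5, "ty": -30.9, "tz": 0, "twist": 0.65},
])

```text
clock: 5.6
ee_pos: [0.4838, -0.1407, 0.1716]
ee_rot: [3.14, -0.001, 0.942]
wrist_force: [-0.8, 2.3, 0.3]
grip_width: 0.0177
grip_force: 0.8
```

Emit:
jog_arm([
  {"hand": 18, "tx": 4, "ty": -2.7, "tz": 0, "twist": 0.08},
  {"hand": 18, "tx": 8.1, "ty": -5.1, "tz": 0, "twist": 0.16},
  {"hand": 18, "tx": 12.5, "ty": -7.1, "tz": 0, "twist": 0.24},
  {"hand": 18, "tx": 17, "ty": -8.8, "tz": 0, "twist": 0.325},
  {"hand": 18, "tx": 21.6, "ty": -10.1, "tz": 0, "twist": 0.41},
  {"hand": 18, "tx": 26.3, "ty": -11, "tz": 0, "twist": 0.49},
  {"hand": 18, "tx": 31.1, "ty": -11.5, "tz": 0, "twist": 0.57},
  {"hand": 18, "tx": 34.5, "ty": -11.6, "tz": 0, "twist": 0.625},
])

```text
clock: 6.4
ee_pos: [0.5186, -0.1527, 0.1717]
ee_rot: [3.14, 0.001, 1.567]
wrist_force: [0.9, 0.1, 0.4]
grip_width: 0.0177
grip_force: 0.0
```

Emit:
jog_arm([
  {"hand": 18, "tx": 0, "ty": 0, "tz": 0, "twist": 0},
  {"hand": 18, "tx": 0, "ty": 0, "tz": 0, "twist": 0},
  {"hand": 36, "tx": 0, "ty": 0, "tz": 0, "twist": 0},
  {"hand": 36, "tx": 0, "ty": 0, "tz": 0, "twist": 0},
  {"hand": 36, "tx": 0, "ty": 0, "tz": 0, "twist": 0},
  {"hand": 36, "tx": 0, "ty": 0, "tz": 0, "twist": 0},
])

```text
clock: 7.0
ee_pos: [0.5179, -0.1524, 0.1703]
ee_rot: [-3.142, 0.0, 1.564]
wrist_force: [-0.6, 0.2, -1.4]
grip_width: 0.0357
grip_force: 0.0
```

```bash
python3 - <<'E'
from h import *
s=snap('side','side4'); w=snap('wrist','wrist4')
a=s['color'][90:290,200:420]; cv2.imwrite('pics/c4.png',np.hstack([cv2.resize(a,None,fx=1.8,fy=1.8)[:,:,::-1],cv2.resize(w['color'],(400,360))[:,:,::-1]]))
E
```

```text
(no output)
```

View pics/c4.png

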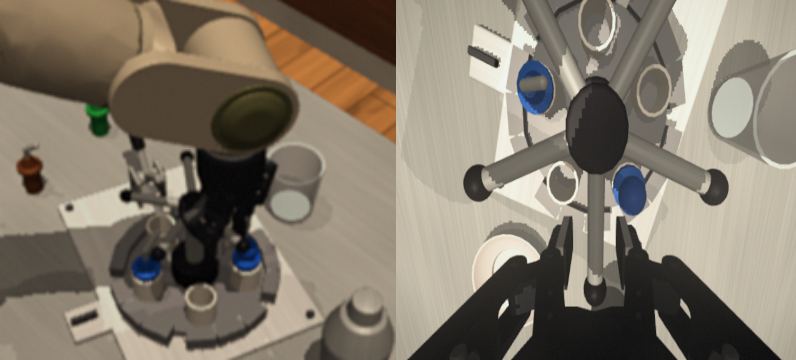

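The pourer now sits at the front pocket by the tongue, at side crop (147,268) and wrist crop (536,85). The arm is still centred and both blue pieces are standing. Next I lift and go round outside the handle.

Emit:
jog_arm([
  {"hand": 36, "tx": 0, "ty": 0, "tz": 45, "twist": 0},
  {"hand": 36, "tx": 0, "ty": 0, "tz": 88, "twist": 0},
  {"hand": 0, "tx": 12, "ty": 40, "tz": 88, "twist": -0.1},
  {"hand": 0, "tx": 24, "ty": 85, "tz": 88, "twist": -0.2},
  {"hand": 0, "tx": 37, "ty": 130, "tz": 88, "twist": -0.3},
  {"hand": 0, "tx": 50, "ty": 175, "tz": 88, "twist": -0.325},
  {"hand": 0, "tx": 63, "ty": 220, "tz": 88, "twist": -0.325},
  {"hand": 0, "tx": 76, "ty": 265, "tz": 88, "twist": -0.325},
])

```text
clock: 7.9
ee_pos: [0.5941, 0.1146, 0.2584]
ee_rot: [3.141, 0.0, 1.239]
wrist_force: [0.3, -1.1, 0.6]
grip_width: 0.0
grip_force: 0.0
```

Emit:
jog_arm([
  {"hand": 0, "tx": 12, "ty": 40, "tz": 0, "twist": 0},
  {"hand": 0, "tx": 21, "ty": 67, "tz": 0, "twist": 0},
  {"hand": 0, "tx": 21, "ty": 67, "tz": 0, "twist": 0},
  {"hand": 0, "tx": 21, "ty": 67, "tz": 0, "twist": 0},
])

```text
clock: 8.3
ee_pos: [0.6148, 0.1798, 0.2578]
ee_rot: [-3.141, 0.001, 1.24]
wrist_force: [-0.5, -0.2, -0.2]
grip_width: -0.0001
grip_force: 0.0
```

```bash
python3 - <<'E'
from h import *
o=r.get_obs();print(o['ee_pos'],o['ee_rot'])
t=snap('top','top5'); s=snap('side','side5')
a=s['color'][90:290,200:420];b=t['color'][130:310,220:420]; cv2.imwrite('pics/c5.png',np.hstack([cv2.resize(a,None,fx=1.8,fy=1.8)[:,:,::-1],cv2.resize(b,(400,360))[:,:,::-1]]))
E
```

```text
[0.61479129 0.17975047 0.257846  ] [-3.14104163e+00  5.79204729e-04  1.23958649e+00]
```

View pics/c5.png

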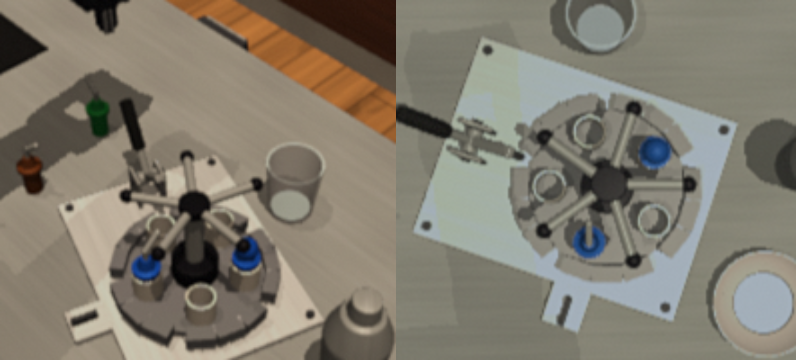

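The pourer is at the front (top crop 590,240), the handle leans out (side tip at crop 127,103), and the bystanders are untouched. I check the caddy angle and handle tilt.

```bash
python3 - <<'E'
from h import *
im=load('top5')['color'];c=load('top5');s=load('side5');B=[]
for u,v in [(339,184),(367,222),(338,260),(294,245),(297,204)]:
    g=im[v-6:v+7,u-6:u+7].max(2); ys,xs=np.nonzero(g<60); B.append(ray(c,u-6+xs.mean(),v-6+ys.mean(),.165)[:2])
B=np.array(B);d=np.degrees(np.arctan2(*(B-B.mean(0)).T[::-1]));print(d%72,(d%72).mean())
O=np.array([.519,-.093,.055]);W=np.array([.332,.943,0])
for t in np.arange(.4,1,.1): print(t,proj(s,O+W*(.17+.115*np.sin(t))+[0,0,.115*np.cos(t)]))
E
```

```text
[52.88743787 53.58207891 53.22064718 52.66653033 54.95163112] 53.46166508270984
0.4 [np.float64(272.01814419138674), np.float64(146.76528874046434)]
0.5 [np.float64(270.6610861736641), np.float64(145.793287860001)]
0.6 [np.float64(269.43450091315754), np.float64(145.27236527615693)]
0.7 [np.float64(268.3481239445964), np.float64(145.19584519144433)]
0.7999999999999999 [np.float64(267.40951096232016), np.float64(145.55213415363193)]
0.8999999999999999 [np.float64(266.62413406246463), np.float64(146.32536853581627)]
```

Emit:
jog_arm([
  {"hand": 0, "tx": 0, "ty": 0, "tz": -50, "twist": 0},
  {"hand": 0, "tx": 0, "ty": 0, "tz": -100, "twist": 0},
  {"hand": 0, "tx": 0, "ty": 0, "tz": -108, "twist": 0},
  {"hand": 0, "tx": 0, "ty": 0, "tz": -108, "twist": 0},
])

```text
clock: 8.8
ee_pos: [0.6149, 0.1788, 0.1504]
ee_rot: [-3.14, 0.001, 1.238]
wrist_force: [0.3, 0.3, 1.3]
grip_width: 0.0
grip_force: 0.0
```

Emit:
jog_arm([
  {"hand": 0, "tx": -4, "ty": -11, "tz": 0, "twist": 0},
  {"hand": 0, "tx": -8, "ty": -23, "tz": 0, "twist": 0},
  {"hand": 0, "tx": -12, "ty": -35, "tz": 0, "twist": 0},
  {"hand": 0, "tx": -16, "ty": -46, "tz": 0, "twist": 0},
  {"hand": 0, "tx": -20, "ty": -57, "tz": 0, "twist": 0},
  {"hand": 0, "tx": -24, "ty": -68, "tz": 0, "twist": 0},
  {"hand": 0, "tx": -28, "ty": -79, "tz": 0, "twist": 0},
  {"hand": 0, "tx": -28, "ty": -79, "tz": 0, "twist": 0},
])

```text
clock: 9.6
ee_pos: [0.5865, 0.0989, 0.1506]
ee_rot: [-3.142, 0.001, 1.237]
wrist_force: [0.8, 0.3, -0.3]
grip_width: 0.0001
grip_force: 0.0
```

Emit:
jog_arm([
  {"hand": 0, "tx": -1, "ty": -3, "tz": 0, "twist": 0},
  {"hand": 0, "tx": -2, "ty": -6, "tz": 0, "twist": 0},
  {"hand": 0, "tx": -2, "ty": -6, "tz": 0, "twist": 0},
])

```text
clock: 9.9
ee_pos: [0.5848, 0.0944, 0.1501]
ee_rot: [-3.141, 0.0, 1.239]
wrist_force: [0.3, 0.6, 0.7]
grip_width: 0.0003
grip_force: 0.0
```

Emit:
jog_arm([
  {"hand": 0, "tx": -1, "ty": -2, "tz": 0, "twist": 0},
  {"hand": 0, "tx": -1.5, "ty": -4, "tz": 0, "twist": 0},
  {"hand": 0, "tx": -1.5, "ty": -4, "tz": 0, "twist": 0},
])

```text
clock: 10.2
ee_pos: [0.5834, 0.0904, 0.1503]
ee_rot: [-3.142, 0.0, 1.239]
wrist_force: [1.3, 0.3, 1.0]
grip_width: -0.0001
grip_force: 0.0
```

Emit:
jog_arm([
  {"hand": 0, "tx": -0.5, "ty": -1.5, "tz": 0, "twist": 0},
  {"hand": 0, "tx": -1, "ty": -2.5, "tz": 0, "twist": 0},
  {"hand": 0, "tx": -1, "ty": -2.5, "tz": 0, "twist": 0},
])

```text
clock: 10.5
ee_pos: [0.5827, 0.0885, 0.1504]
ee_rot: [3.141, -0.001, 1.239]
wrist_force: [3.1, 4.6, 1.0]
grip_width: -0.0001
grip_force: 0.0
```

Emit:
jog_arm([
  {"hand": 0, "tx": -0.5, "ty": -1, "tz": 0, "twist": 0},
  {"hand": 0, "tx": -0.7, "ty": -2, "tz": 0, "twist": 0},
  {"hand": 0, "tx": -0.7, "ty": -2, "tz": 0, "twist": 0},
])

```text
clock: 10.8
ee_pos: [0.5825, 0.088, 0.1505]
ee_rot: [3.14, -0.004, 1.239]
wrist_force: [7.1, 13.1, -1.6]
grip_width: 0.0002
grip_force: 0.0
```

A firm stop at 192 mm from the axis (about 170 + 10 + half a finger) means the clamp is closed. I retreat and verify.

Emit:
jog_arm([
  {"hand": 0, "tx": 5, "ty": 15, "tz": 0, "twist": 0},
  {"hand": 0, "tx": 12, "ty": 35, "tz": 0, "twist": 0},
  {"hand": 0, "tx": 20, "ty": 60, "tz": 40, "twist": 0},
  {"hand": 0, "tx": 20, "ty": 80, "tz": 85, "twist": 0},
  {"hand": 0, "tx": 20, "ty": 120, "tz": 110, "twist": 0},
  {"hand": 0, "tx": 20, "ty": 150, "tz": 110, "twist": 0},
  {"hand": 0, "tx": 20, "ty": 150, "tz": 110, "twist": 0},
])

```text
clock: 11.5
ee_pos: [0.6009, 0.2397, 0.2603]
ee_rot: [-3.141, -0.0, 1.243]
wrist_force: [0.1, 0.5, -0.5]
grip_width: 0.0003
grip_force: 0.0
```

```bash
python3 - <<'E'
from h import *
t=snap('top','top6'); s=snap('side','side6')
a=s['color'][90:290,200:420];b=t['color'][130:310,220:420]; cv2.imwrite('pics/c6.png',np.hstack([cv2.resize(a,None,fx=1.8,fy=1.8)[:,:,::-1],cv2.resize(b,(400,360))[:,:,::-1]]))
d=cv2.absdiff(load('side0')['color'],s['color'])[140:185,265:295].max(2); print('handle px changed',(d>60).sum())
E
```

```text
handle px changed 3
```

View pics/c6.png

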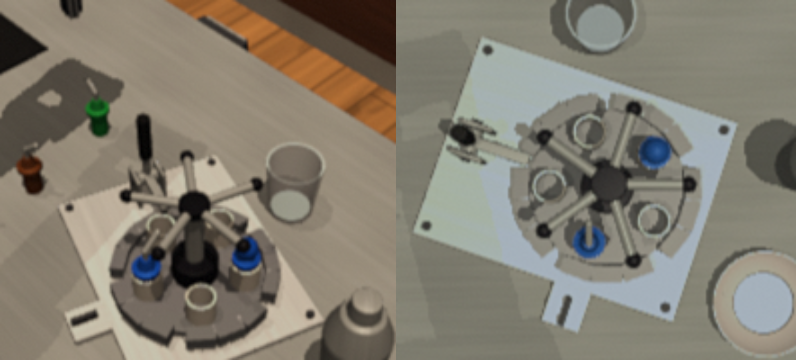

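The handle is upright again at side crop (145,120) and matches the start image. The pourer is at the front (top crop 590,240), the stopper stands, and the bystanders haven't moved.

```bash
python3 -c "
from h import *
print(workorder.hand_in())"
```

```text
the job is handed in; nothing more can be done
None
```

I handed the job in after about 11.5 s of robot time: the clamp was opened, the caddy turned one click counterclockwise to bring the pourer to the front, and the clamp pushed home again; the last pictures show the pourer and stopper standing and the bystanders unmoved, but hand-in returned no verdict.

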